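# Start the glazing booth from its control rack

### The arm

A 6-joint arm with a two-finger parallel gripper is mounted at the origin on the work surface. World frame = base frame: x ahead of the robot, y to its left, z up, the work surface at z = 0. Lengths are in m, angles in rad, forces in N, time in s.
With the tool pointing down it reaches from about 0.25 to 0.8 m from the base axis. Payload 3.9 kg.
Tool frame: the origin (TCP) lies on the centre line of the jaws, within the pads' length; the fingertips stand 14 mm ahead of it and the grasp point (between the pads) lies 5 mm behind it; x points along the fingers, y is the direction in which the jaws open and shut, and the axes are right-handed (so a half turn about x gives the same grasp; the last joint's range is limited). The gripper opens to 85 mm and grips with 20 to 120 N. Pads are 22 mm wide; open, the fingers measure 114 mm over their backs; the gripper's body (76 mm by 85 mm) begins 54 mm behind the grasp point. The pads swing forward as they close: fully open they stand 13 mm farther back than shut.
Start: joints at [1.1, 0.26, -0.138, 1.173, 0, 1.571], TCP at [0.238, 0.468, 0.245] pointing down, gripper open.
Joint ranges: [-2.78, 2.78], [-0.83, 1.72], [-1.28, 1.37], [-1.9, 2.12], [-1.57, 1.48], [-3.14, 3.14]. Speed limits (rad/s): [2.57, 2.57, 3.14, 3.14, 3.14, 3.14].

### API

Orientations are given as a 3x3 rotation matrix whose columns are the frame's x, y, z axes.
In Python, from cell import robot, optics, nets gives the robot as it stands.
- The arm moves only by the tool servo_tool, never from a script. Its argument "commands" is a list of rows, each an object of numbers: "x", "y", "z": the shift along the tool's x, y, z as a fraction of full scale; "spin": the turn about the tool's x as a fraction of full scale; "gripper": the opening, from 0 (shut) to 1 (fully open). A call has 1 to 20 rows; each row is the pose to reach, as a shift and turn from the pose commanded when the call began, along the tool's axes at that moment; what a row does not reach only later rows make up. Full scale, the value 1, is 25 cm for a shift and 45 degrees for a turn. A row lasts 1/10 s, in which the tool goes at most 50 mm and 8.59 degrees, less where a joint would pass 70% of its speed; a pose out of reach is approached as far as the arm can. A call with a number of a shift or a turn outside -1 to 1 is refused whole. A call with a gripper value outside its range is refused whole. The fingers move at their own pace and stop on an object; "force" is the grip in N (left out, the last holds). Time passes only in rows, so rows that repeat a pose let the fingers close. It gives the time, the measured TCP pose, the force and the opening at its end, in the units of the state.
- robot.state(): the state, without advancing time (a new reading comes with each control period).
- optics.grab_frame(name): name is "scene" or "side" or "wrist"; returns the picture (480x640x3 uint8, red, green, blue); there is no depth.
- optics.camera_info(name): a dict with "fx", "fy", "cx", "cy" (pixels), "cam_to_world" (4x4, takes a point from camera to world coordinates). Camera axes: x right, y up, looking along -z (the intrinsics and any distortion apply to the point x, -y, -z); pixel columns grow to the right and rows downward; lengths in m; the calibration is good to about 2 mm. The wrist camera is an equidistant fisheye: a pixel r from the principal point sees the ray r / f radians off the axis. A picture is of the moment at which its call begins: read the wrist's pose just before it. camera_info takes no time and is no camera call; for the wrist camera it gives the pose at the moment of the call.
- robot.sign_off(): hands the job in, once; it reports no verdict.
Trained networks look in the newest picture that a camera, given by its name, has taken for a name from the list of things; names that differ only in an ending like _2 or _b are one class to them, and where a whole thing is asked for, a point or a joint stands for the part that bears it (a point fixed in the world has none). Each returns a list of dicts, best first, with "score" (0 to 1); they miss things now and then, are a little off and sometimes report something else, mostly with a low value. They report only what shows in the picture. A call takes as long as a camera call.
- nets.search_frame(camera, label): "location" ([column, row] in pixels, amid what is visible of it).
- nets.pinpoint(camera, label): "location" ([column, row] in pixels: a listed point, or the origin of a listed thing).
The state is a dict: "t": time; "joint_pos": joint angles; "joint_velocities": joint speeds; "joint_efforts": joint torques, N m; "tool_pos": TCP position; "ee_rot": TCP orientation; "ft_force": force on the tool from outside, world axes, zero at the start; "torque": the same for the moment, N m; "finger_gap": finger opening in m.
Only numpy, scipy, OpenCV 4.12 (cv2) and the standard library are available. Lean on these libraries where they do the work, as an engineer would, in place of code of your own. Each camera call takes 0.05 s, during which the arm holds its last target.

### The job

Start up the glazing booth at its control rack: first press the raised end of the mains rocker so that it tips fully on, then push the square extractor-fan key fully home, and after that push the long bar-shaped turntable key fully home, so that all three stay down. Do not press the round stop key, leave every switch module seated in its bay, and do not pick up, knock over or shove aside the pots, jar and tools standing in and around the rack.

Things in the scene. Friction and masses are not known exactly. Their poses are not given: they have to be found in the camera images.
- rack: Control rack, fixed to the bench: grey tray 84 mm (x) by 396 mm (y), walls 40 mm high and 6 mm thick, floor 10 mm thick, with five square bays (72 mm inside) in a row along its y axis at 78 mm centres. Four bays hold switch modules, the fifth a clay cup. Origin: centre of its underside, on the table; x points across the row, away from the robot, z up.
- mains_module: Drop-in switch module with the mains rocker on top: grey plastic block 66 x 66 mm, 60 mm high (0.28 to 0.46 kg), standing loose with 3 mm play all round on the floor of one of the rack's five bays (which one varies), its upper 30 mm proud of the rack's walls, its top face 70 mm above the table. Origin: centre of its underside; axes parallel to the rack's.
- fan_module: Drop-in switch module with the square extractor-fan key on top: grey plastic block 66 x 66 mm, 60 mm high (0.28 to 0.46 kg), standing loose with 3 mm play all round on the floor of one of the rack's five bays (which one varies), its upper 30 mm proud of the rack's walls, its top face 70 mm above the table. Origin: centre of its underside; axes parallel to the rack's.
- turntable_module: Drop-in switch module with the long bar-shaped turntable key on top: grey plastic block 66 x 66 mm, 60 mm high (0.28 to 0.46 kg), standing loose with 3 mm play all round on the floor of one of the rack's five bays (which one varies), its upper 30 mm proud of the rack's walls, its top face 70 mm above the table. Origin: centre of its underside; axes parallel to the rack's.
- stop_module: Drop-in switch module with the round mushroom-shaped stop key on top: grey plastic block 66 x 66 mm, 60 mm high (0.28 to 0.46 kg), standing loose with 3 mm play all round on the floor of one of the rack's five bays (which one varies), its upper 30 mm proud of the rack's walls, its top face 70 mm above the table. Origin: centre of its underside; axes parallel to the rack's.
- mains (a joint): Angle of the mains rocker, rad: about 0 off, 0.44 on. Cream V-shaped rocker, 50 mm (module's x) by 28 mm, tipping about its middle (bottom of the V, 78 mm above the table). Off: its +x half lies level, its half towards the robot (-x) slopes up to 89 mm at the outer end. Press that half down until level (78 mm): on. Friction about 3 N at the outer end; stays where it is left.
- mains_press (a point): Point to press on the rocker: on the surface of its half towards the robot, 19 mm from the middle and 6 mm from the outer end. About 86 mm above the table when off, 78 mm when on; moves with the rocker.
- fan (a joint): Travel of the extractor-fan key, in m: about 0 standing up, 0.008 fully home; moves straight down. Cream plastic, square, 28 x 28 mm, flat top. It is a latching key without a spring: friction of about 3 N, and it stays as far down as it was pushed. 
- fan_top (a point): Centre of the top surface of the square fan key; moves down with it. 84 mm above the table when up, 76 mm when fully home (still 6 mm proud of its module).
- turntable (a joint): Travel of the turntable key, in m: about 0 standing up, 0.008 fully home; moves straight down. Cream plastic, a long bar, 52 mm (module's x) by 18 mm (y), flat top. It is a latching key without a spring: friction of about 3 N, and it stays as far down as it was pushed. 
- turntable_top (a point): Centre of the top surface of the bar-shaped turntable key; moves down with it. 84 mm above the table when up, 76 mm when fully home (still 6 mm proud of its module).
- stop (a joint): Travel of the stop key, in m: about 0 standing up, 0.008 fully home; moves straight down. Cream plastic, a round mushroom of 38 mm diameter with bevelled rim. Not to be pressed. It is a latching key without a spring: friction of about 3 N, and it stays as far down as it was pushed. 
- stop_top (a point): Centre of the top surface of the round stop key; moves down with it. 84 mm above the table when up, 76 mm when fully home (still 6 mm proud of its module).
- test_cup: Bystander: loose biscuit-fired clay cup without a handle, rim 54 mm across, 85 mm high, standing in the remaining bay of the rack (rim 95 mm above the table). Origin: centre of its underside.
- mug: Bystander: cream mug, 72 mm across, 80 mm high, on the table between robot and rack. Origin: centre of its underside.
- bowl: Bystander: clay bowl, 90 mm across, 45 mm high, between robot and rack. Origin: centre of its underside.
- rib: Bystander: flat wooden potter's rib, 55 x 85 x 8 mm, between robot and rack. Origin: centre of its underside.
- bud_vase: Bystander: cream narrow-necked vase, 76 mm across, 125 mm high, beyond the rack. Origin: centre of its underside.
- glaze_jar: Bystander: amber jar with a white lid, 68 mm across, 85 mm high, beyond the rack. Origin: centre of its underside.
- brush: Bystander: glaze brush, 140 mm long, lying beyond the rack. Origin: at its underside, within its length.

How it is judged:
By the outcome, as a careful person would: the job done as asked, in the order asked, and still so for the second after the job is handed in, with the robot touching nothing.
It also fails if it takes over 48 s, if anything falls off the work surface, if the arm or the gripper's body presses on something with over 40 N, if the wrist force passes 120 N, or if a joint passes its speed limit or range.

## Working session

There is one attempt and no reset: what is moved stays moved. The work goes in short steps, Python scripts to look and compute and a tool call to move; the robot and the scene stay as the last step left them, time stands still between calls to the robot, and variables do not carry over. Pictures are saved under pics/ and viewed, and the job is handed in when it is done.

Besides the shell and the picture viewer there is one more tool, called by a JSON object that holds its "op" and its "data". servo_tool: Moves the arm, as the interface text tells. Its arguments: {"type":"object","properties":{"commands":{"type":"array","items":{"type":"object","properties":{"x":{"type":"number","minimum":-1,"maximum":1},"y":{"type":"number","minimum":-1,"maximum":1},"z":{"type":"number","minimum":-1,"maximum":1},"spin":{"type":"number","minimum":-1,"maximum":1},"gripper":{"type":"number"}}}},"force":{"type":"number"}},"required":["commands"]}

```bash
mkdir -p pics; ls
cat > h.py <<'E'
from cell import robot, optics, nets
import numpy as np, cv2
def snap(n,f):
    im=optics.grab_frame(n); cv2.imwrite('pics/'+f,im[:,:,::-1]); return im
def ray(n,px):
    c=optics.camera_info(n); M=np.array(c['cam_to_world'])
    u=(px[0]-c['cx'])/c['fx']; v=(px[1]-c['cy'])/c['fy']
    if n=='wrist':
        r=np.hypot(u,v); s=np.sin(r)/r if r>1e-9 else 1; d=np.array([u*s,-v*s,-np.cos(r)])
    else: d=np.array([u,-v,-1.])
    return M[:3,3], M[:3,:3]@d
def at(n,px,z):
    o,d=ray(n,px); return o+d*(z-o[2])/d[2]
def proj(n,p):
    c=optics.camera_info(n); M=np.array(c['cam_to_world']); q=M[:3,:3].T@(np.array(p)-M[:3,3])
    x,y,w=q[0],-q[1],-q[2]
    if n=='wrist':
        r=np.hypot(x,y); t=np.arctan2(r,w); return c['cx']+c['fx']*t*x/r, c['cy']+c['fy']*t*y/r
    return c['cx']+c['fx']*x/w, c['cy']+c['fy']*y/w
E
python3 - <<'E'
from h import *
s=robot.state(); print({k:np.round(v,3).tolist() for k,v in s.items()})
for n in ['scene','side','wrist']:
    snap(n,n+'0.png'); print(optics.camera_info(n))
    if n=='wrist': continue
    for l,z in [('mains_press',.086),('fan_top',.084),('turntable_top',.084),('stop_top',.084),('test_cup',.01),('rack',0)]:
        for r in nets.pinpoint(n,l)[:2]: print(n,l,np.round(r['location'],1),round(r['score'],2),np.round(at(n,r['location'],z),4))
print(robot.state()['t'])
E
```

```text
pics
{'t': 0.0, 'joint_pos': [1.1, 0.261, -0.139, 1.173, 0.0, 1.571], 'joint_velocities': [0.0, -0.001, -0.001, -0.001, 0.001, 0.001], 'joint_efforts': [-0.002, -40.567, 25.393, 0.019, -0.0, 0.0], 'tool_pos': [0.238, 0.467, 0.244], 'ee_rot': [[-0.001, 0.454, 0.891], [-0.002, 0.891, -0.454], [-1.0, -0.002, -0.0]], 'ft_force': [-0.269, -0.304, -0.121], 'torque': [-0.03, 0.013, -0.034], 'finger_gap': 0.085}
{'fx': 584.6713656507337, 'fy': 584.6713656507337, 'cx': 320.5359806317812, 'cy': 246.2154371782259, 'cam_to_world': array([[ 0.21101548, -0.58086345,  0.78617436,  1.2315605 ],
       [ 0.97720448,  0.1061703 , -0.18384577, -0.12602631],
       [ 0.02332092,  0.80704741,  0.59002594,  0.57897138],
       [ 0.        ,  0.        ,  0.        ,  1.        ]])}
scene mains_press [269.4 245.1] 0.57 [ 0.5589 -0.0437  0.086 ]
scene fan_top [215.8 266.5] 0.86 [ 0.5921 -0.122   0.084 ]
scene turntable_top [155.6 277.2] 0.59 [ 0.6007 -0.2015  0.084 ]
scene stop_top [378.1 242. ] 0.79 [0.577  0.1128 0.084 ]
scene test_cup [325.4 289.7] 0.73 [0.5826 0.0351 0.01  ]
scene rack [272.9 302. ] 0.7
[... 563 characters left out ...]
]
side turntable_top [388.1 321.5] 0.61 [ 0.5885 -0.1997  0.084 ]
side stop_top [315.6 218.6] 0.67 [0.5821 0.106  0.084 ]
side test_cup [328.1 271.4] 0.72 [0.5806 0.0325 0.01  ]
side rack [343.5 299.3] 0.67 [ 0.5827 -0.0412  0.    ]
{'fx': 371.64829954431775, 'fy': 371.64829954431775, 'cx': 313.99620235247426, 'cy': 243.51651802649738, 'cam_to_world': array([[ 4.54200892e-01, -8.50634496e-01, -2.64806541e-01,
         1.70991618e-01],
       [ 8.90899216e-01,  4.33796082e-01,  1.34608864e-01,
         5.02970509e-01],
       [ 3.69096714e-04, -2.97055406e-01,  9.54860173e-01,
         3.74086915e-01],
       [ 0.00000000e+00,  0.00000000e+00,  0.00000000e+00,
         1.00000000e+00]])}
0.75
```

View pics/scene0.png

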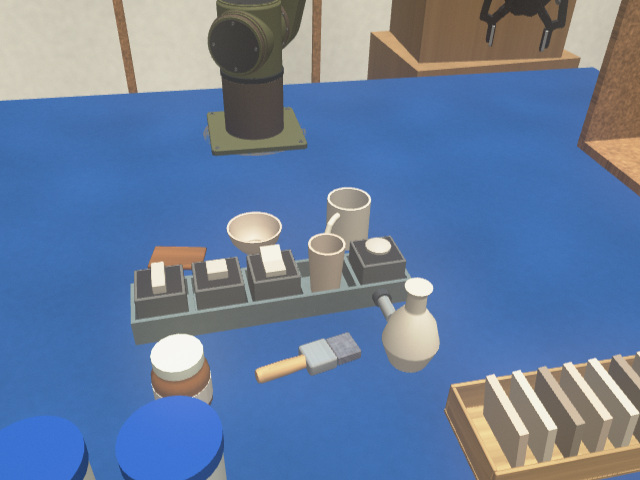

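View pics/side0.png

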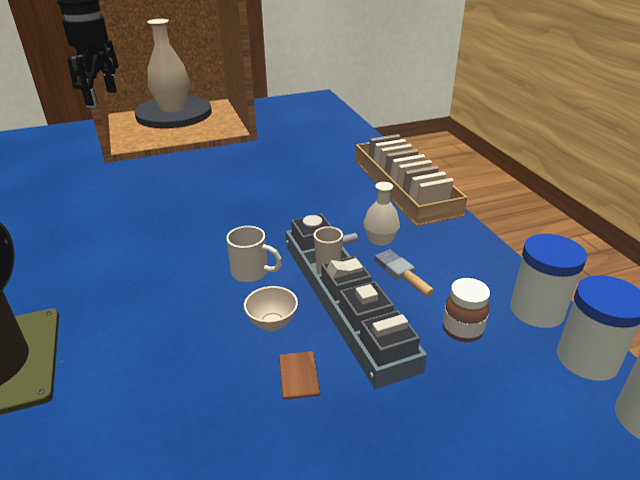

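```bash
cat > fit.py <<'E'
from h import *
from scipy.optimize import least_squares
import sys
# obs: label,(x off from bay centre, bay index, z)
obs={'scene':{'mains_press':(269.4,245.1),'fan_top':(215.8,266.5),'turntable_top':(155.6,277.2),'stop_top':(378.1,242),'rack':(272.9,302)},
'side':{'mains_press':(332.8,264.5),'fan_top':(367.4,291),'turntable_top':(388.1,321.5),'stop_top':(315.6,218.6),'rack':(343.5,299.3)}}
loc={'mains_press':(-.019,0,.086),'fan_top':(0,-.078,.084),'turntable_top':(0,-.156,.084),'stop_top':(0,.156,.084),'rack':(0,0,0)}
def W(p,l):
    c,s=np.cos(p[2]),np.sin(p[2]); return np.array([p[0]+c*l[0]-s*l[1],p[1]+s*l[0]+c*l[1],l[2]])
def f(p):
    return np.concatenate([np.array(proj(n,W(p,loc[k])))-v for n in obs for k,v in obs[n].items()])
r=least_squares(f,[.583,-.043,.05],loss='soft_l1',f_scale=2); p=r.x
print(p); print(np.round(f(p).reshape(-1,2),1).tolist())
for k in loc: print(k,np.round(W(p,loc[k]),4))
for n in ['scene','side']:
    im=cv2.imread(f'pics/{n}0.png'); im=cv2.resize(im,None,fx=3,fy=3,interpolation=cv2.INTER_CUBIC)
    def poly(cx,cy,hx,hy,z,col):
        q=np.array([proj(n,W(p,(cx+a*hx,cy+b*hy,z))) for a,b in [(-1,-1),(1,-1),(1,1),(-1,1)]])*3+1
        cv2.polylines(im,[q.astype(int)],True,col,1)
    poly(0,0,.042,.198,.04,(0,255,0)); poly(0,0,.042,.198,0,(0,255,255))
    for i in (-2,-1,0,2): poly(0,i*.078,.033,.033,.07,(0,0,255))
    poly(0,-.156,.026,.009,.084,(255,0,255));poly(0,-.078,.014,.014,.084,(255,0,255));poly(.0125,0,.0125,.014,.078,(255,0,255))
    u,v=np.array(proj(n,W(p,(0,-.04,.05))))*3
    u=max(int(u)-400,0);v=max(int(v)-300,0)
    cv2.imwrite(f'pics/{n}_fit{sys.argv[1]}.png',im[v:v+600,u:u+800])
E
python3 fit.py 1
```

```text
[ 0.58413454 -0.04437467  0.03969377]
[[-0.4, 2.6], [-0.5, -2.1], [1.0, -4.9], [-0.7, 0.5], [0.1, -0.0], [2.7, -0.3], [-1.4, -1.1], [1.3, -0.1], [-3.0, -1.0], [1.4, 0.9]]
mains_press [ 0.5651 -0.0451  0.086 ]
fan_top [ 0.5872 -0.1223  0.084 ]
turntable_top [ 0.5903 -0.2003  0.084 ]
stop_top [0.5779 0.1115 0.084 ]
rack [ 0.5841 -0.0444  0.    ]
```

View pics/scene_fit1.png

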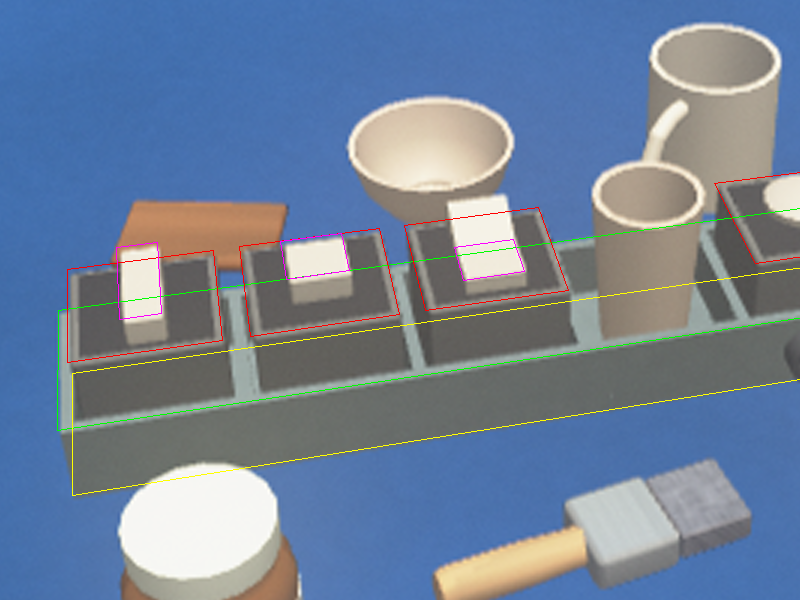

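View pics/side_fit1.png

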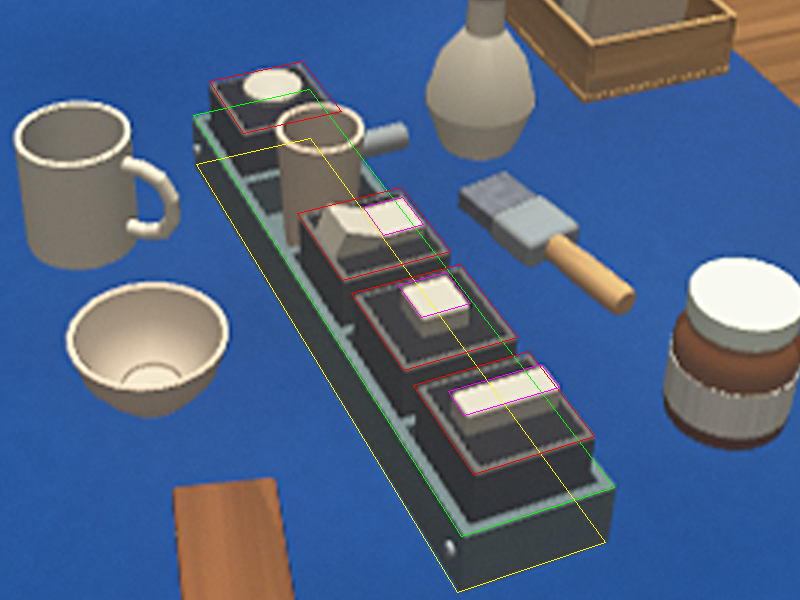

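{"op": "servo_tool", "data": {"commands": [{"y":-0.15,"z":0.2,"spin":-0.1,"gripper":0},{"y":-0.3,"z":0.4,"spin":-0.25,"gripper":0},{"y":-0.4,"z":0.6,"spin":-0.4,"gripper":0},{"y":-0.5,"z":0.75,"spin":-0.5,"gripper":0},{"y":-0.6,"z":0.9,"spin":-0.65,"gripper":0},{"y":-0.6,"z":1,"spin":-0.65,"gripper":0},{"y":-0.6,"z":1,"spin":-0.65,"gripper":0},{"y":-0.6,"z":1,"spin":-0.65,"gripper":0}]}}

```text
schema error: expected keys x, y, z, spin, gripper
```

```bash
cat > to.py <<'E'
from h import *
import sys
# usage: to.py X Y yaw -> shift in tool units
s=robot.state(); R=np.array(s['ee_rot']); t=np.array(s['tool_pos'])
X,Y=map(float,sys.argv[1:3]); d=R.T@(np.array([X,Y,t[2]])-t)
ang=np.degrees(np.arctan2(R[1,1],R[0,1])); 
print('t',s['t'],'pos',np.round(t,4),'F',np.round(s['ft_force'],2),'gap',round(s['finger_gap'],4),'shift',np.round(d/.25,4),'spin',round((ang-92.27)/45,4))
print(np.round(R,3).tolist())
E
python3 to.py .5635 -.0451
```

```text
t 0.75 pos [0.2381 0.4679 0.2453] F [ 0.22 -0.44 -0.26] gap 0.0855 shift [-1.0000e-04 -1.2384e+00  2.0906e+00] spin -0.6499
[[0.0, 0.454, 0.891], [0.0, 0.891, -0.454], [-1.0, 0.0, 0.0]]
```

All keys are required in each row.

{"op": "servo_tool", "data": {"commands": [{"x":0,"y":-0.12,"z":0.2,"spin":-0.1,"gripper":0},{"x":0,"y":-0.24,"z":0.4,"spin":-0.25,"gripper":0},{"x":0,"y":-0.36,"z":0.6,"spin":-0.4,"gripper":0},{"x":0,"y":-0.48,"z":0.8,"spin":-0.55,"gripper":0},{"x":0,"y":-0.6,"z":1,"spin":-0.65,"gripper":0},{"x":0,"y":-0.6,"z":1,"spin":-0.65,"gripper":0},{"x":0,"y":-0.6,"z":1,"spin":-0.65,"gripper":0},{"x":0,"y":-0.6,"z":1,"spin":-0.65,"gripper":0}]}}

```text
t: 1.55
tool_pos: [0.3933, 0.2201, 0.2454]
ee_rot: [[-0.0, -0.037, 0.999], [0.001, 0.999, 0.037], [-1.0, 0.001, -0.0]]
ft_force: [0.4, -0.1, -0.0]
finger_gap: -0.0001
```

```bash
python3 to.py .5635 -.0451
```

```text
t 1.55 pos [0.3933 0.2201 0.2454] F [ 0.42 -0.09 -0.04] gap -0.0001 shift [-6.0000e-04 -1.0851e+00  6.4120e-01] spin -0.0036
[[-0.0, -0.037, 0.999], [0.001, 0.999, 0.037], [-1.0, 0.001, -0.0]]
```

{"op": "servo_tool", "data": {"commands": [{"x":0,"y":-0.17,"z":0.1,"spin":0,"gripper":0},{"x":0,"y":-0.33,"z":0.21,"spin":0,"gripper":0},{"x":0,"y":-0.5,"z":0.32,"spin":0,"gripper":0},{"x":0.05,"y":-0.66,"z":0.43,"spin":0,"gripper":0},{"x":0.1,"y":-0.82,"z":0.54,"spin":0,"gripper":0},{"x":0.15,"y":-1,"z":0.641,"spin":0,"gripper":0},{"x":0.2,"y":-1,"z":0.641,"spin":0,"gripper":0},{"x":0.2,"y":-1,"z":0.641,"spin":0,"gripper":0},{"x":0.2,"y":-1,"z":0.641,"spin":0,"gripper":0}]}}

```text
t: 2.45
tool_pos: [0.5624, -0.021, 0.1951]
ee_rot: [[-0.002, -0.042, 0.999], [0.001, 0.999, 0.042], [-1.0, 0.001, -0.002]]
ft_force: [0.0, 0.2, -0.3]
finger_gap: -0.0001
```

```bash
python3 to.py .5635 -.0451
```

```text
t 2.45 pos [ 0.5624 -0.021   0.1951] F [ 0.02  0.2  -0.25] gap -0.0001 shift [-0.0001 -0.0963  0.0004] spin 0.0026
[[-0.002, -0.042, 0.999], [0.001, 0.999, 0.042], [-1.0, 0.001, -0.002]]
```

{"op": "servo_tool", "data": {"commands": [{"x":0,"y":-0.05,"z":0,"spin":0,"gripper":0},{"x":0.06,"y":-0.096,"z":0,"spin":0,"gripper":0},{"x":0.16,"y":-0.096,"z":0,"spin":0,"gripper":0},{"x":0.24,"y":-0.096,"z":0,"spin":0,"gripper":0},{"x":0.32,"y":-0.096,"z":0,"spin":0,"gripper":0},{"x":0.32,"y":-0.096,"z":0,"spin":0,"gripper":0},{"x":0.32,"y":-0.096,"z":0,"spin":0,"gripper":0}]}}

```text
t: 3.15
tool_pos: [0.564, -0.0462, 0.1162]
ee_rot: [[0.001, -0.041, 0.999], [-0.0, 0.999, 0.041], [-1.0, -0.0, 0.001]]
ft_force: [1.1, 1.0, -0.1]
finger_gap: 0.0001
```

```bash
python3 to.py .5635 -.0451
cat > look.py <<'E'
from h import *
import sys
k=sys.argv[1]; P=[float(v) for v in sys.argv[2:5]]
out=[]
for n in ('scene','side'):
    im=snap(n,f'{n}_{k}f.png'); u,v=map(int,proj(n,P)); c=im[max(v-60,0):v+60,max(u-80,0):u+80]; 
    c=cv2.resize(c,(400,300),interpolation=cv2.INTER_CUBIC); out.append(c)
w=snap('wrist',f'wrist_{k}.png'); out=np.hstack(out)
cv2.imwrite(f'pics/look_{k}.png',out[:,:,::-1])
E
python3 look.py a .565 -.045 .09
```

```text
t 3.15 pos [ 0.564  -0.0462  0.1162] F [ 1.1   1.01 -0.09] gap 0.0001 shift [-0.      0.0047 -0.0018] spin 0.0014
[[0.001, -0.041, 0.999], [-0.0, 0.999, 0.041], [-1.0, -0.0, 0.001]]
```

View pics/look_a.png

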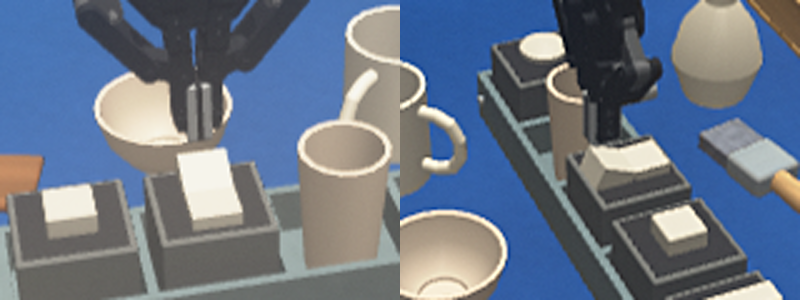

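View pics/wrist_a.png

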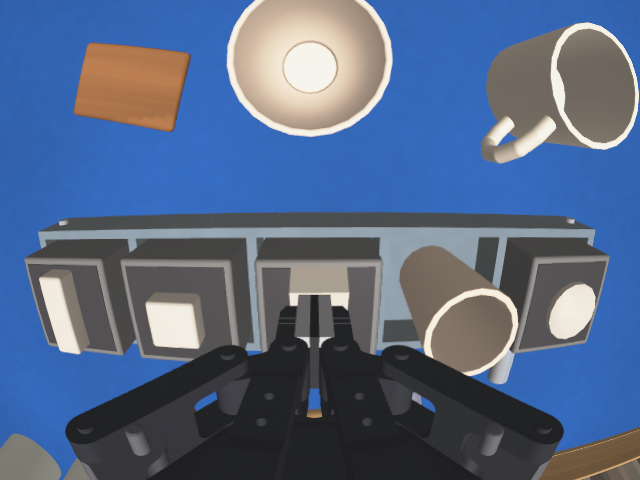

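{"op": "servo_tool", "data": {"commands": [{"x":0.02,"y":0,"z":0,"spin":0,"gripper":0},{"x":0.04,"y":0,"z":0,"spin":0,"gripper":0},{"x":0.055,"y":0,"z":0,"spin":0,"gripper":0},{"x":0.065,"y":0,"z":0,"spin":0,"gripper":0},{"x":0.075,"y":0,"z":0,"spin":0,"gripper":0},{"x":0.085,"y":0,"z":0,"spin":0,"gripper":0},{"x":0.09,"y":0,"z":0,"spin":0,"gripper":0},{"x":0.09,"y":0,"z":0,"spin":0,"gripper":0}]}}

```text
t: 4.1
tool_pos: [0.5642, -0.0466, 0.0925]
ee_rot: [[0.0, -0.04, 0.999], [0.0, 0.999, 0.04], [-1.0, 0.0, 0.0]]
ft_force: [0.1, -0.6, -0.1]
finger_gap: -0.0001
```

```bash
python3 to.py .5635 -.0451; python3 look.py b .565 -.045 .09
```

```text
t 4.1 pos [ 0.5642 -0.0466  0.0925] F [ 0.06 -0.6  -0.08] gap -0.0001 shift [-0.      0.0061 -0.0026] spin 0.0001
[[0.0, -0.04, 0.999], [0.0, 0.999, 0.04], [-1.0, 0.0, 0.0]]
```

View pics/look_b.png

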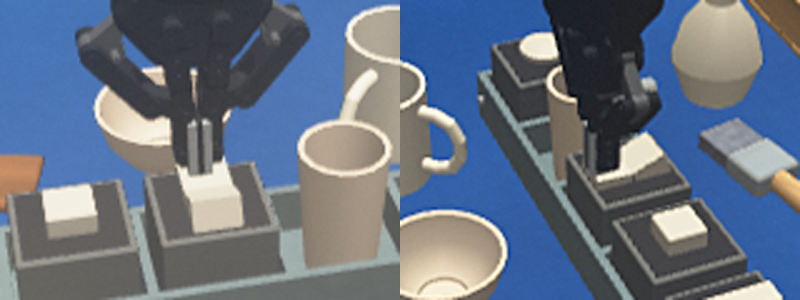

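{"op": "servo_tool", "data": {"commands": [{"x":0.004,"y":0,"z":0,"spin":0,"gripper":0},{"x":0.008,"y":0,"z":0,"spin":0,"gripper":0},{"x":0.008,"y":0,"z":0,"spin":0,"gripper":0}]}}

```text
t: 4.55
tool_pos: [0.5644, -0.0466, 0.0912]
ee_rot: [[0.001, -0.04, 0.999], [-0.0, 0.999, 0.04], [-1.0, -0.0, 0.001]]
ft_force: [-0.0, 0.8, 3.4]
finger_gap: 0.0004
```

{"op": "servo_tool", "data": {"commands": [{"x":0.004,"y":0,"z":0,"spin":0,"gripper":0},{"x":0.008,"y":0,"z":0,"spin":0,"gripper":0},{"x":0.008,"y":0,"z":0,"spin":0,"gripper":0}]}}

```text
t: 4.85
tool_pos: [0.5644, -0.0467, 0.091]
ee_rot: [[0.002, -0.04, 0.999], [-0.0, 0.999, 0.04], [-1.0, -0.0, 0.002]]
ft_force: [-4.3, 1.5, 14.5]
finger_gap: -0.0002
```

{"op": "servo_tool", "data": {"commands": [{"x":-0.02,"y":0,"z":0,"spin":0,"gripper":0},{"x":-0.08,"y":0,"z":0,"spin":0,"gripper":0},{"x":-0.16,"y":0,"z":0,"spin":0,"gripper":0},{"x":-0.16,"y":0,"z":0,"spin":0,"gripper":0}]}}

```text
t: 5.25
tool_pos: [0.5658, -0.0468, 0.1309]
ee_rot: [[0.005, -0.04, 0.999], [-0.0, 0.999, 0.04], [-1.0, -0.001, 0.005]]
ft_force: [0.5, -0.0, 0.8]
finger_gap: -0.0
```

```bash
python3 to.py .5872 -.1223; python3 look.py c .565 -.045 .09
```

```text
t 5.25 pos [ 0.5658 -0.0468  0.1309] F [ 0.54 -0.01  0.76] gap -0.0 shift [ 0.0005 -0.3053  0.0734] spin 0.0002
[[0.005, -0.04, 0.999], [-0.0, 0.999, 0.04], [-1.0, -0.001, 0.005]]
```

View pics/look_c.png

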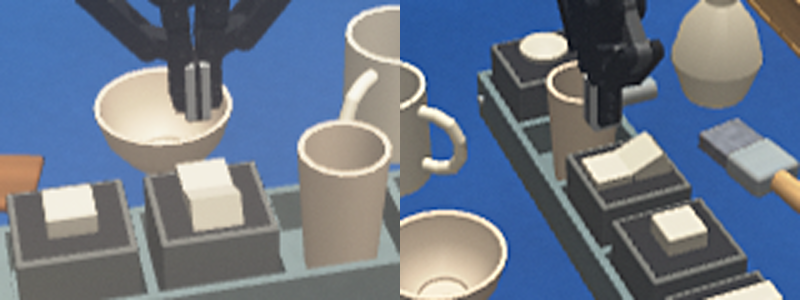

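{"op": "servo_tool", "data": {"commands": [{"x":0,"y":-0.15,"z":0.04,"spin":0,"gripper":0},{"x":0,"y":-0.304,"z":0.073,"spin":0,"gripper":0},{"x":0.02,"y":-0.304,"z":0.073,"spin":0,"gripper":0},{"x":0.06,"y":-0.304,"z":0.073,"spin":0,"gripper":0},{"x":0.1,"y":-0.304,"z":0.073,"spin":0,"gripper":0},{"x":0.1,"y":-0.304,"z":0.073,"spin":0,"gripper":0}]}}

```text
t: 6.0
tool_pos: [0.5828, -0.1204, 0.1011]
ee_rot: [[-0.005, -0.041, 0.999], [0.001, 0.999, 0.041], [-1.0, 0.002, -0.005]]
ft_force: [-0.8, 0.6, -0.1]
finger_gap: 0.0
```

```bash
python3 to.py .5872 -.1223; python3 look.py d .587 -.122 .09
```

```text
t 6.0 pos [ 0.5828 -0.1204  0.1011] F [-0.75  0.63 -0.15] gap 0.0 shift [-0.0001 -0.0082  0.0174] spin 0.0016
[[-0.005, -0.041, 0.999], [0.001, 0.999, 0.041], [-1.0, 0.002, -0.005]]
```

View pics/look_d.png

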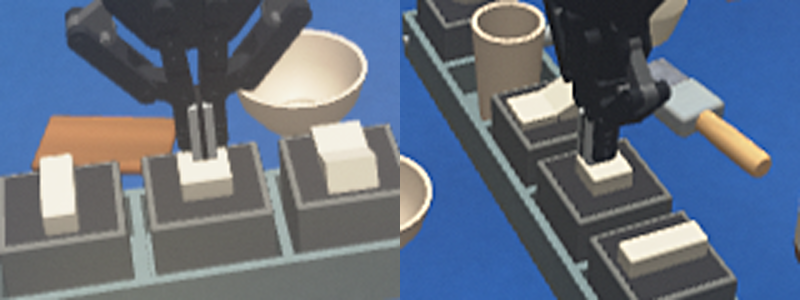

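{"op": "servo_tool", "data": {"commands": [{"x":0,"y":-0.006,"z":0.014,"spin":0,"gripper":0},{"x":0.01,"y":-0.006,"z":0.014,"spin":0,"gripper":0},{"x":0.02,"y":-0.006,"z":0.014,"spin":0,"gripper":0},{"x":0.03,"y":-0.006,"z":0.014,"spin":0,"gripper":0},{"x":0.038,"y":-0.006,"z":0.014,"spin":0,"gripper":0},{"x":0.044,"y":-0.006,"z":0.014,"spin":0,"gripper":0},{"x":0.044,"y":-0.006,"z":0.014,"spin":0,"gripper":0}]}}

```text
t: 6.85
tool_pos: [0.5889, -0.1232, 0.0928]
ee_rot: [[0.0, -0.04, 0.999], [0.0, 0.999, 0.04], [-1.0, 0.0, 0.0]]
ft_force: [1.2, 0.4, 1.5]
finger_gap: -0.0
```

{"op": "servo_tool", "data": {"commands": [{"x":0.006,"y":0,"z":-0.004,"spin":0,"gripper":0},{"x":0.012,"y":0,"z":-0.004,"spin":0,"gripper":0},{"x":0.016,"y":0,"z":-0.004,"spin":0,"gripper":0},{"x":0.016,"y":0,"z":-0.004,"spin":0,"gripper":0}]}}

```text
t: 7.25
tool_pos: [0.5887, -0.1233, 0.09]
ee_rot: [[0.002, -0.04, 0.999], [-0.0, 0.999, 0.04], [-1.0, -0.0, 0.002]]
ft_force: [0.3, 1.2, 7.9]
finger_gap: 0.0
```

{"op": "servo_tool", "data": {"commands": [{"x":0.004,"y":0,"z":0,"spin":0,"gripper":0},{"x":0.008,"y":0,"z":0,"spin":0,"gripper":0},{"x":0.008,"y":0,"z":0,"spin":0,"gripper":0}]}}

```text
t: 7.55
tool_pos: [0.5888, -0.1233, 0.0899]
ee_rot: [[0.004, -0.04, 0.999], [-0.0, 0.999, 0.04], [-1.0, -0.001, 0.004]]
ft_force: [-2.9, 1.7, 17.7]
finger_gap: -0.0
```

{"op": "servo_tool", "data": {"commands": [{"x":-0.02,"y":0,"z":0,"spin":0,"gripper":0},{"x":-0.08,"y":0,"z":0,"spin":0,"gripper":0},{"x":-0.14,"y":0,"z":0,"spin":0,"gripper":0},{"x":-0.14,"y":-0.15,"z":0,"spin":0,"gripper":0},{"x":-0.14,"y":-0.308,"z":-0.006,"spin":0,"gripper":0},{"x":-0.14,"y":-0.308,"z":-0.006,"spin":0,"gripper":0},{"x":-0.1,"y":-0.308,"z":-0.006,"spin":0,"gripper":0},{"x":-0.07,"y":-0.308,"z":-0.006,"spin":0,"gripper":0},{"x":-0.07,"y":-0.308,"z":-0.006,"spin":0,"gripper":0}]}}

```text
t: 8.45
tool_pos: [0.5874, -0.1987, 0.1019]
ee_rot: [[-0.005, -0.041, 0.999], [0.002, 0.999, 0.041], [-1.0, 0.002, -0.005]]
ft_force: [-0.2, 0.5, -0.1]
finger_gap: -0.0001
```

```bash
python3 to.py .5903 -.2003; python3 look.py e .59 -.18 .09
```

```text
t 8.45 pos [ 0.5874 -0.1987  0.1019] F [-0.16  0.5  -0.14] gap -0.0001 shift [-0.0001 -0.007   0.0114] spin 0.0016
[[-0.005, -0.041, 0.999], [0.002, 0.999, 0.041], [-1.0, 0.002, -0.005]]
```

View pics/look_e.png

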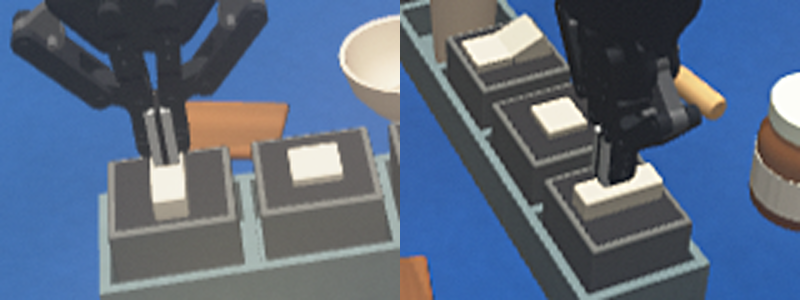

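{"op": "servo_tool", "data": {"commands": [{"x":0,"y":-0.004,"z":0.006,"spin":0,"gripper":0},{"x":0.01,"y":-0.004,"z":0.006,"spin":0,"gripper":0},{"x":0.02,"y":-0.004,"z":0.006,"spin":0,"gripper":0},{"x":0.03,"y":-0.004,"z":0.006,"spin":0,"gripper":0},{"x":0.04,"y":-0.004,"z":0.006,"spin":0,"gripper":0},{"x":0.048,"y":-0.004,"z":0.006,"spin":0,"gripper":0},{"x":0.052,"y":-0.004,"z":0.006,"spin":0,"gripper":0},{"x":0.052,"y":-0.004,"z":0.006,"spin":0,"gripper":0}]}}

```text
t: 9.4
tool_pos: [0.591, -0.2012, 0.0912]
ee_rot: [[0.0, -0.04, 0.999], [0.0, 0.999, 0.04], [-1.0, 0.0, 0.0]]
ft_force: [0.3, 0.7, 1.4]
finger_gap: 0.0
```

{"op": "servo_tool", "data": {"commands": [{"x":0.005,"y":0,"z":0,"spin":0,"gripper":0},{"x":0.01,"y":0,"z":0,"spin":0,"gripper":0},{"x":0.014,"y":0,"z":0,"spin":0,"gripper":0},{"x":0.014,"y":0,"z":0,"spin":0,"gripper":0}]}}

```text
t: 9.8
tool_pos: [0.591, -0.2012, 0.09]
ee_rot: [[0.002, -0.04, 0.999], [-0.0, 0.999, 0.04], [-1.0, -0.0, 0.002]]
ft_force: [-3.5, 2.5, 13.6]
finger_gap: -0.0002
```

{"op": "servo_tool", "data": {"commands": [{"x":0.003,"y":0,"z":0,"spin":0,"gripper":0},{"x":0.006,"y":0,"z":0,"spin":0,"gripper":0},{"x":0.006,"y":0,"z":0,"spin":0,"gripper":0}]}}

```text
t: 10.1
tool_pos: [0.591, -0.2013, 0.0899]
ee_rot: [[0.002, -0.04, 0.999], [-0.001, 0.999, 0.04], [-1.0, -0.001, 0.002]]
ft_force: [-5.9, 2.4, 20.5]
finger_gap: -0.0
```

Bottomed. Retreat straight up, well clear.

{"op": "servo_tool", "data": {"commands": [{"x":-0.02,"y":0,"z":0,"spin":0,"gripper":0},{"x":-0.1,"y":0,"z":0,"spin":0,"gripper":0},{"x":-0.25,"y":0,"z":0,"spin":0,"gripper":0},{"x":-0.4,"y":0,"z":0,"spin":0,"gripper":0},{"x":-0.6,"y":0,"z":0,"spin":0,"gripper":0},{"x":-0.6,"y":0,"z":-0.2,"spin":0,"gripper":0},{"x":-0.6,"y":0,"z":-0.4,"spin":0,"gripper":0},{"x":-0.6,"y":0,"z":-0.4,"spin":0,"gripper":0},{"x":-0.6,"y":0,"z":-0.4,"spin":0,"gripper":0}]}}

```text
t: 11.0
tool_pos: [0.4891, -0.205, 0.2358]
ee_rot: [[-0.001, -0.039, 0.999], [0.0, 0.999, 0.039], [-1.0, 0.001, -0.001]]
ft_force: [0.7, -0.2, -0.6]
finger_gap: 0.0001
```

```bash
cat > chk.py <<'E'
from fit import *
E
python3 - <<'E'
from h import *
for n in ('scene','side'): snap(n,n+'_z.png')
p=[.58413454,-.04437467,.03969377]; c,s=np.cos(p[2]),np.sin(p[2])
W=lambda l:np.array([p[0]+c*l[0]-s*l[1],p[1]+s*l[0]+c*l[1],l[2]])
o=[]
for n in ('scene','side'):
    im=cv2.imread(f'pics/{n}_z.png'); im=cv2.resize(im,None,fx=2.5,fy=2.5,interpolation=cv2.INTER_CUBIC)
    def poly(cx,cy,hx,hy,z,col):
        q=np.array([proj(n,W((cx+a*hx,cy+b*hy,z))) for a,b in [(-1,-1),(1,-1),(1,1),(-1,1)]])*2.5+1
        cv2.polylines(im,[q.astype(int)],True,col,1)
    for i in (-2,-1,0,2): poly(0,i*.078,.033,.033,.07,(0,0,255))
    poly(0,-.156,.026,.009,.076,(255,0,255));poly(0,-.078,.014,.014,.076,(255,0,255));poly(-.0125,0,.0125,.014,.078,(255,0,255))
    u,v=(np.array(proj(n,W((0,-.04,.07))))*2.5).astype(int)
    cv2.imwrite(f'pics/{n}_zz.png',im[max(v-280,0):v+280,max(u-390,0):u+390])
print(robot.state()['t'],robot.state()['tool_pos'])
E
```

```text
11.1 [ 0.49170722 -0.20550971  0.23634018]
```

View pics/scene_zz.png

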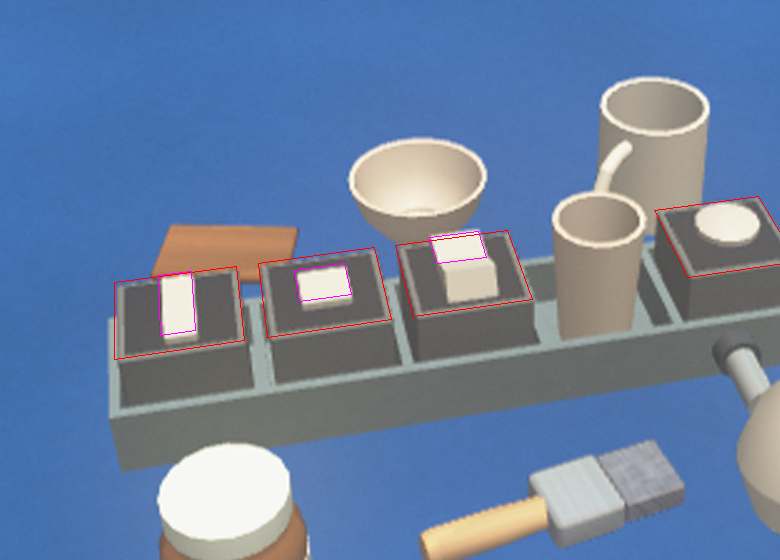

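View pics/side_zz.png

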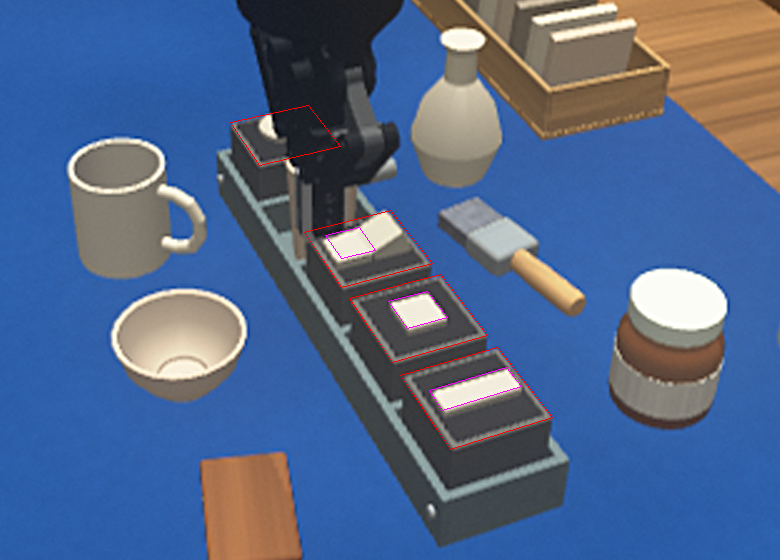

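```bash
python3 -c "
from cell import robot
print(robot.sign_off(), robot.state()['t'])"
```

```text
the job is handed in; nothing more can be done
the job is handed in; nothing more can be done
```

I started the booth in the order asked and handed the job in at about 11 s, well under the 48 s limit. With the closed fingertips I pressed the raised end of the mains rocker, then pushed the square fan key, then the long turntable key. Each was pressed until it stopped moving, at about 15 N, 18 N and 20 N. I then lifted the arm clear.

- **Switches:** In the last scene and side pictures, the rocker's robot side lies level. The fan and turntable key tops line up with the outlines I projected for their fully-home height.
- **Everything else:** The round stop key still stood up. All four modules were seated, and the cup, pots, jar and tools had not visibly moved. The gripper partly hid the stop key and cup in the side picture, but both are clear in the scene picture.
- **Other checks:** The first measurements from the two cameras differed by up to about 1 cm in places. The position fitted from both matched the pictures to within about 1–2 mm. No check failed.

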